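# Trim the winder's control unit with the plastic tuning tool

### The arm

A 6-joint arm with a two-finger parallel gripper is mounted at the origin on the work surface. World frame = base frame: x ahead of the robot, y to its left, z up, the work surface at z = 0. Lengths are in m, angles in rad, forces in N, time in s.
With the tool pointing down it reaches from about 0.3 to 0.85 m from the base axis. Payload 4.2 kg.
Tool frame: the origin (TCP) lies at the very end of the fingers, on their centre line; the grasp point (between the pads) lies bot.grasp_offset behind it (bot.grasp_offset is the distance from the TCP to the grasp point, in m); z points along the fingers, y is the direction in which the jaws open and shut (so a half turn about z gives the same grasp; the last joint's range is limited). The gripper opens to 91 mm and grips with 3 to 60 N. Pads are 32 mm wide; open, the fingers measure 118 mm over their backs; the gripper's body (76 mm by 178 mm) begins 60 mm behind the grasp point.
Start: joints at [1.29, 0.32, 1.565, -0, 1.257, -0.02], TCP at [0.148, 0.556, 0.214] pointing down, gripper open.
Joint ranges: [-3.11, 3.11], [-0.84, 2.01], [0.21, 2.61], [-1.34, 4.49], [0.05, 2.63], [-2.56, 2.56]. Speed limits (rad/s): [2.57, 2.57, 3.14, 3.14, 3.14, 3.14].

### API

Orientations are given as a unit quaternion [x, y, z, w].
In Python, from cell import bot gives the robot as it stands.
- The arm moves only by the tool servo_tool, never from a script. Its argument "moves" is a list of rows, each a list of 4 numbers: the shift along the tool's x, y, z in mm, then the turn about the tool's z in degrees. A call has 1 to 12 rows; each row is the pose to reach, as a shift and turn from the pose commanded when the call began, along the tool's axes at that moment; what a row does not reach only later rows make up. A row lasts 1/12 s, in which the tool goes at most 41.7 mm and 7.16 degrees, less where a joint would pass 70% of its speed; a pose out of reach is approached as far as the arm can. A call with a gripper value outside its range is refused whole. "fingers" is the gripper command: -1 is shut, 1 is fully open, values between are in proportion, set as the call begins (left out, the last holds). The fingers move at their own pace and stop on an object; "force" is the grip in N (left out, the last holds). Time passes only in rows, so rows that repeat a pose let the fingers close. It gives the time, the measured TCP pose, the force and the opening at its end, in the units of the state.
- bot.read_state(): the state, without advancing time (a new reading comes with each control period).
- bot.camera(name): name is "side" or "top"; returns (picture, depth): 420x560x3 uint8, red, green, blue; 420x560 float32, m along the optical axis (not along the pixel's ray), 0 where there is no reading.
- bot.camera_model(name): a dict with "vfov" (degrees; the focal length in pixels is half the picture's height over the tangent of half this angle, whatever the lens; pixels are square), "cx", "cy" (the principal point, pixels), "cam_to_world" (4x4, takes a point from camera to world coordinates). Camera axes: x right, y down, z forward; pixel columns grow to the right and rows downward; lengths in m; the calibration is good to about 2 mm. A picture is of the moment at which its call begins. camera_model takes no time and is no camera call.
- bot.sign_off(): hands the job in, once; it reports no verdict.
The state is a dict: "time_s": time; "qpos": joint angles; "dq": joint speeds; "joint_torque": joint torques, N m; "ee_pos": TCP position; "orientation": TCP orientation; "wrist_force": force on the tool from outside, world axes, zero at the start; "torque": the same for the moment, N m; "gripper_width": finger opening in m.
Only numpy, scipy, OpenCV 4.12 (cv2) and the standard library are available. Lean on these libraries where they do the work, as an engineer would, in place of code of your own. Each camera call takes 0.05 s, during which the arm holds its last target. There are 200 camera calls.

### The job

Take the plastic tuning tool from its wooden stand, fit its blade into the slotted trimmer screw down in the collar of the winder's control unit, and turn the screw clockwise until the pointer stands on the long mark. The trimmer is delicate, so press on it and turn it gently, with a few newtons only, and touch the unit with the tool only, never with the gripper. Then put the tool back upright in its stand, blade down and right to the bottom of the hole, let go of it, and leave the other things on the bench where they are.

Things in the scene. Friction and masses are not known exactly. Their poses are not given: they have to be found in the camera images.
- tool_grip (a point): Centre of the tuning tool's black handle, half-way up, 87 mm above the blade's end. z points up along the tool, blade to handle. Handle 22 mm along its x, 14 mm along its y, 50 mm tall: grip it across the 14 mm, fingers closing along y. The tool stands loose and upright in the stand; it is the same after a half turn.
- tool_tip (a point): Middle of the end face of the tool's blade, on the tool's axis; axes as for tool_grip.
- tool: The loose plastic tuning tool, 112 mm long, about 35 g; origin and axes as tool_tip. Above the blade's end: white flat blade 6 mm long, 10 mm wide along x, 3 mm thick along y; then white round shank, tapering from 7 to 12 mm thick over 4 mm, up to 62 mm; then the handle. It must never bear on the unit with over 25 N, the forces of all its contacts (screw and bore walls) added up.
- stand: Fixed plywood stand, 70 x 100 x 45 mm tall (x, y, z), origin at the middle of its underside. One round hole in the middle of its top, 14 mm wide, 2 mm chamfer, 40 mm deep (flat floor 5 mm above the bench); it holds the tool with play, blade end on the floor. Two small black dots on its top are only painted.
- stand_hole (a point): Middle of the mouth of the stand's hole, level with its top (45 mm above the bench).
- unit: Fixed grey control unit, 130 x 150 x 55 mm tall (x, y, z), origin at the middle of its underside. On the middle of its top a square aluminium guide collar, 40 x 40 mm, 60 to 72 mm above the bench, with a vertical bore 13.2 mm wide. A pointer comes out of the 5 mm slit below the collar, over a printed scale whose one long mark lies along the unit's +x.
- screw_face (a point): On the bore's axis at the free face of the brass trimmer screw that fills the bore's foot, 60 mm above the bench, 12 mm below the collar's top. One slot across it, 4.8 mm wide, 4 mm deep. The screw is sprung: it yields straight down from 1 N on, 1.5 N/mm, 4 mm at most, then is hard. A blade out of line pushes it down; once in line, the screw jumps up around the blade.
- trimmer (a joint): Angle of pointer and screw, rad, 0 = pointer on the long mark, positive anticlockwise from above. Starts at +0.5 to +0.9. Friction 0.035 N m; stays where left; stops at -1.0 and +1.3. The slot turns with the pointer; its direction is not reported: along the pointer give or take 0.4 rad, different each time. A seated blade has 0.2 to 0.25 rad of play either way.
- tape_roll: Loose paper tape roll, 90 mm wide, 24 mm tall, origin under its centre; to be left alone.
- reel_hub: Loose black reel hub, 72 mm wide, 32 mm tall, origin under its centre; to be left alone.
- jar: Loose amber jar, 50 mm wide, 60 mm tall, origin under its centre; to be left alone.
Things that resemble listed ones, but are neither listed nor needed, are in the scene too. What is shaped like the tool but yellow is not meant. There is more than one size of the unit; the one meant has the size given above.

How it is judged:
On the way, in this order (a step that is already met when the one before it is completed fails the run):
1. the tool's blade is down in the collar, on the trimmer screw, while the pointer still stands off the mark (horizontal distance between tool_tip and screw_face below 0.004 m and z of tool_tip in the frame of unit below 0.061 m and value of joint trimmer above 0.3 rad), for 0.1 s.
2. with the blade still in the slot, the pointer is brought to within 0.15 rad of the long mark (value of joint trimmer between -0.15 and 0.15 rad and horizontal distance between tool_tip and screw_face below 0.004 m and z of tool_tip in the frame of unit below 0.0595 m), for 0.2 s.
At the end, for the whole second after the job is handed in: The pointer stands within 0.15 rad of the long mark, at rest; the tool stands upright (within 0.1 rad) in the stand's hole, its blade within 5 mm of the hole's axis and within 3 mm of the hole's floor, at rest and released (value of joint trimmer between -0.15 and 0.15 rad and velocity of joint trimmer between -0.05 and 0.05 rad/s and horizontal distance between tool_tip and stand_hole below 0.005 m and z of tool_tip in the frame of stand below 0.008 m and angle between tool_grip's own z axis and vertical below 0.1 rad and linear speed of tool below 0.02 m/s and contact force between the fingers and tool below 0.1 N); the robot touches nothing.
It fails at once if the tool presses on the control unit with more than 25 N (all its contacts added) (contact force between tool and unit above 25 N).
It fails at once if the gripper touches the control unit (contact force between any of the fingers, the arm and unit above 0.5 N).
It fails at once if a bystander is moved by more than 20 mm (distance of any of tape_roll, reel_hub, jar from where it was at the start of the episode above 0.02 m).
It also fails if it takes over 72 s, if anything falls off the work surface, if the arm or the gripper's body presses on something with over 40 N, if the wrist force passes 120 N, or if a joint passes its speed limit or range.

## Working session

There is one attempt and no reset: what is moved stays moved. The work goes in short steps, Python scripts to look and compute and a tool call to move; the robot and the scene stay as the last step left them, time stands still between calls to the robot, and variables do not carry over. Pictures are saved under pics/ and viewed, about 8 in all and at most 12, crops included, and the job is handed in when it is done.

Besides the shell and the picture viewer there is one more tool, called after "Emit:" by a JSON object that holds its "api" and its "payload", one argument or row to a line. servo_tool: Moves the arm, as the interface text tells. Its arguments: {"type":"object","properties":{"moves":{"type":"array","items":{"type":"array","items":{"type":"number"}}},"fingers":{"type":"number"},"force":{"type":"number"}},"required":["moves"]}

```bash
mkdir -p pics
cat > h.py <<'E'
import numpy as np, cv2
from cell import bot
def snap(n,save=None):
    im,d=bot.camera(n); np.savez('last_%s.npz'%n,im=im,d=d)
    if save: cv2.imwrite('pics/'+save,im[:,:,::-1])
    return im,d
def load(n):
    z=np.load('last_%s.npz'%n); return z['im'],z['d']
def ray(n,u,v):
    m=bot.camera_model(n); f=210/np.tan(np.radians(m['vfov'])/2)
    T=np.array(m['cam_to_world']); return T[:3,3],T[:3,:3]@np.array([(u-m['cx'])/f,(v-m['cy'])/f,1])
def atz(n,u,v,z):
    o,r=ray(n,u,v); return o+r*(z-o[2])/r[2]
def atd(n,u,v,d):
    o,r=ray(n,u,v); return o+r*d[int(round(v)),int(round(u))]
def crop(im,x0,y0,x1,y1,s,name):
    cv2.imwrite('pics/'+name,cv2.resize(im[y0:y1,x0:x1,::-1],None,fx=s,fy=s,interpolation=cv2.INTER_CUBIC))
E
python3 - <<'E'
from h import *
a,_=snap('top'); b,_=snap('side')
cv2.imwrite('pics/a.png',a[:,:,::-1]);cv2.imwrite('pics/b.png',b[:,:,::-1])
for n in('top','side'):
    m=bot.camera_model(n);print({k:np.round(v,3).tolist() for k,v in m.items() if not isinstance(v,str)})
print(bot.read_state(),bot.grasp_offset)
E
```

```text
{'vfov': 56.318, 'cx': 281.49, 'cy': 212.239, 'cam_to_world': [[-0.009, -0.979, 0.203, 0.359], [-1.0, 0.01, 0.001, -0.029], [-0.003, -0.203, -0.979, 1.041], [0.0, 0.0, 0.0, 1.0]]}
{'vfov': 52.074, 'cx': 278.445, 'cy': 212.386, 'cam_to_world': [[0.762, -0.377, 0.527, -0.021], [-0.648, -0.471, 0.599, -0.65], [0.022, -0.797, -0.603, 0.703], [0.0, 0.0, 0.0, 1.0]]}
{'time_s': 0.1, 'qpos': array([ 1.28997250e+00,  3.20237159e-01,  1.56554605e+00, -3.78478619e-06,
        1.25741148e+00, -2.00024163e-02]), 'dq': array([-0.00201146, -0.00160752, -0.00477868, -0.00103102, -0.00285402,
        0.0007537 ]), 'joint_torque': array([ 4.36751507e-04, -4.13331199e+01, -2.32507896e+01,  7.28739705e-02,
        4.20718349e-02, -5.32403374e-05]), 'ee_pos': array([0.14815412, 0.55511755, 0.21320335]), 'orientation': array([ 1.30040752e-01,  9.91508326e-01, -7.92242292e-04, -1.18250193e-04]), 'wrist_force': array([ 0.51616256, -0.64368925, -0.18805986]), 'torque': array([-0.01958539, -0.03863057, -0.00977901]), 'gripper_width': 0.09110654609346487} 0.0188
```

View pics/a.png

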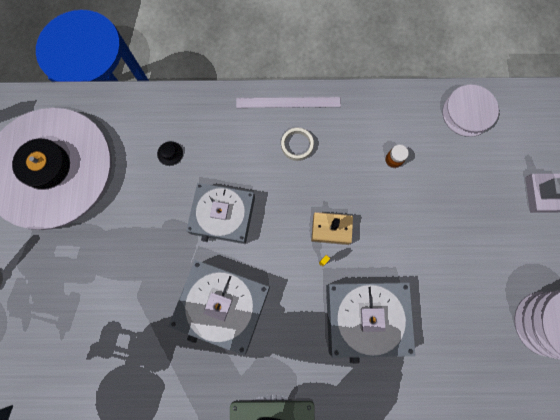

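View pics/b.png

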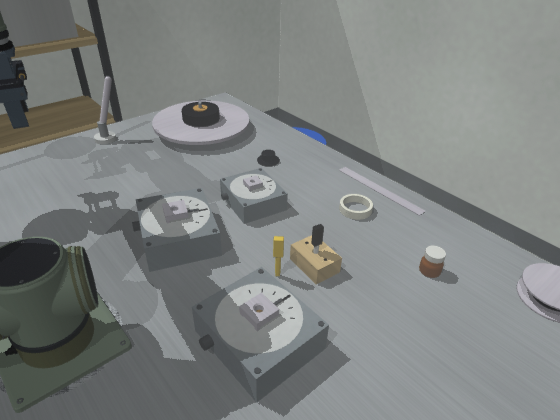

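Top view: candidates for the unit are at (220,212) small, (220,305) medium and (372,320) large. The tool is the black one in the stand at (335,226). The yellow lookalike is at (325,260). I'll measure the unit sizes and take close crops.

Run:
```python
from h import *
im,d=load('top')
# segment tops by depth height
v,u=np.mgrid[0:420,0:560]
m=bot.camera_model('top');f=210/np.tan(np.radians(m['vfov'])/2);T=np.array(m['cam_to_world'])
P=np.stack([(u-m['cx'])/f*d,(v-m['cy'])/f*d,d],-1)@T[:3,:3].T+T[:3,3]
for n,(x0,y0,x1,y1) in dict(small=(170,165,270,255),med=(160,250,285,365),large=(310,265,430,375),stand=(300,200,365,252)).items():
    Q=P[y0:y1,x0:x1];z=Q[...,2];pk=np.histogram(z[z>0.02],bins=np.arange(.02,.12,.004))
    top=pk[1][pk[0].argmax()]+.002
    ms=abs(z-top)<0.006
    ms=cv2.morphologyEx(ms.astype('uint8'),cv2.MORPH_OPEN,np.ones((3,3)))>0
    r=cv2.minAreaRect(Q[ms][:,:2].astype('float32')*1000)
    print(n,top,np.round(np.median(z[ms]),4),np.round(r[0],1),np.round(r[1],1),r[2])
    print(np.round(cv2.boxPoints(r)).tolist())
a=cv2.resize(im[205:375,165:285,::-1][45:165],None,fx=4,fy=4,interpolation=cv2.INTER_CUBIC)
b=cv2.resize(im[195:275,300:370,::-1],None,fx=4,fy=4,interpolation=cv2.INTER_CUBIC)
c=np.zeros((480,770,3),'uint8');c[:480,:480]=a;c[:320,485:765]=b
cv2.imwrite('pics/c.png',c)
```

```text
small 0.054000000000000006 0.0549 [567.5 130. ] [150.8 130.5] 79.2548599243164
[[489.0, 68.0], [618.0, 44.0], [646.0, 192.0], [517.0, 216.0]]
med 0.07 0.0717 [330.6 125.2] [195.3 169.2] 69.79681396484375
[[217.0, 63.0], [376.0, 4.0], [444.0, 188.0], [285.0, 246.0]]
large 0.07 0.0717 [ 297.  -240.2] [169.4 196.3] 0.4151398539543152
[[212.0, -143.0], [213.0, -339.0], [382.0, -338.0], [381.0, -141.0]]
stand 0.046 0.0447 [ 525.1 -159.1] [100.1  70.8] 84.24652099609375
[[485.0, -205.0], [555.0, -212.0], [565.0, -113.0], [495.0, -106.0]]
```

View pics/c.png

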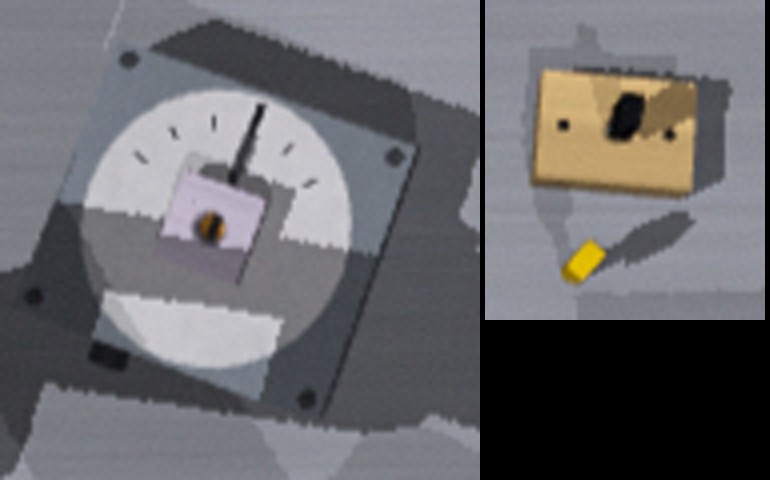

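Sizes settle it: the small unit at (220,212) is the 130 x 150 x 55 one, centre ≈ (0.5675, 0.130) and yaw ≈ -10.7°. The stand is at (0.525,-0.159), with the tool's black handle at crop (627,117). I'll take a close crop of the unit and measure the tool.

Run:
```python
from h import *
im,d=load('top')
v,u=np.mgrid[0:420,0:560]
def cloud(n,d):
    m=bot.camera_model(n);f=210/np.tan(np.radians(m['vfov'])/2);T=np.array(m['cam_to_world'])
    return np.stack([(u-m['cx'])/f*d,(v-m['cy'])/f*d,d],-1)@T[:3,:3].T+T[:3,3]
P=cloud('top',d)
Q=P[200:252,300:365];ms=(Q[...,2]>.105)
r=cv2.minAreaRect(Q[ms][:,:2].astype('float32')*1000);print('tooltop',ms.sum(),np.median(Q[ms][:,2]),r)
im2,d2=load('side');P2=cloud('side',d2)
Q=P2[210:285,285:350];ms=(Q[...,2]>.105)
print('side',ms.sum(),Q[ms].mean(0)); 
# collar
Q=P[190:235,195:245];ms=(Q[...,2]>.066);r=cv2.minAreaRect(Q[ms][:,:2].astype('float32')*1000);print('collar',ms.sum(),np.median(Q[ms][:,2]),r)
Q=P2[160:210,235:275];ms=(Q[...,2]>.066);r=cv2.minAreaRect(Q[ms][:,:2].astype('float32')*1000);print('collar side',ms.sum(),np.median(Q[ms][:,2]),r)
a=cv2.resize(im[175:245,180:260,::-1],None,fx=6,fy=6,interpolation=cv2.INTER_CUBIC)
b=cv2.resize(im[205:245,308:358,::-1],None,fx=6,fy=6,interpolation=cv2.INTER_CUBIC)
c=np.zeros((420,790,3),'uint8');c[:420,:480]=a;c[:240,485:785]=b
cv2.imwrite('pics/d.png',c)
```

```text
tooltop 73 0.1166404346797637 ((443.7705383300781, -101.34848022460938), (19.89154052734375, 221.59039306640625), 54.64308547973633)
side 107 [ 0.36650435 -0.30353639  0.28422005]
collar 252 0.07155350721986431 ((482.2030029296875, 49.28913879394531), (286.8248596191406, 53.653175354003906), 43.10483932495117)
collar side 151 0.07102632706897094 ((290.8539733886719, -258.8815612792969), (999.2672729492188, 50.546478271484375), 54.39809799194336)
```

View pics/d.png

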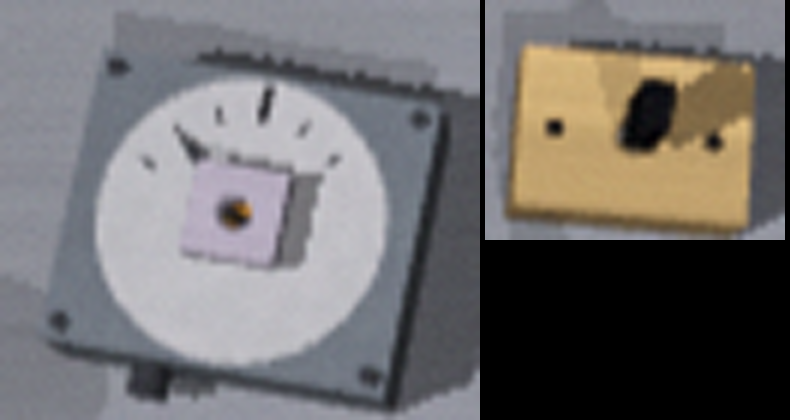

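Run:
```python
from h import *
v,u=np.mgrid[0:420,0:560]
def cloud(n,d):
    m=bot.camera_model(n);f=210/np.tan(np.radians(m['vfov'])/2);T=np.array(m['cam_to_world'])
    return np.stack([(u-m['cx'])/f*d,(v-m['cy'])/f*d,d],-1)@T[:3,:3].T+T[:3,3]
for n in('top','side'):
    im,d=load(n);P=cloud(n,d)
    def q(c,r,z0,z1,t):
        ms=(abs(P[...,0]-c[0])<r)&(abs(P[...,1]-c[1])<r)&(P[...,2]>z0)&(P[...,2]<z1)&(d>0)
        print(n,t,ms.sum(),np.round(np.median(P[ms],0)*1000,1),cv2.minAreaRect(P[ms][:,:2].astype('float32')*1000))
    q((.525,-.16),.03,.112,.122,'tool');q((.525,-.16),.03,.07,.122,'handle');q((.5675,.13),.035,.068,.076,'collar')
    q((.525,-.16),.07,.042,.048,'stand')
C=np.array([.5675,.130])
p=lambda x,y,z:atz('top',180+(x+.5)/6-.5,175+(y+.5)/6-.5,z)
c=p(236,213,.072)[:2];c2=(p(187,158,.072)+p(293,168,.072)+p(183,255,.072)+p(276,268,.072))[:2]/4;print('collar px',c,c2)
pt=p(178,126,.058)[:2];lm=p(267,90,.0555)[:2];lm2=p(264,122,.0555)[:2]
for o in(C,c2):
    print([np.degrees(np.arctan2(*(w-o)[::-1])) for w in(pt,lm,lm2)])
ro=lambda x,y:atz('top',308+(x-485+.5)/6-.5,205+(y+.5)/6-.5,.117)
print('handle top',ro(657,92))
print('stand dots mid', (atz('top',308+(554-485)/6,205+127/6,.045)+atz('top',308+(713-485)/6,205+142/6,.045))/2)
```

```text
top tool 56 [ 525.5 -158.9  116.4] ((525.3175659179688, -158.86489868164062), (13.796167373657227, 22.068710327148438), 77.36283111572266)
top handle 85 [ 521.7 -156.7  114.8] ((524.9453735351562, -158.79202270507812), (13.814366340637207, 22.817785263061523), 77.80342102050781)
top collar 229 [567.6 129.7  71.4] ((567.4415283203125, 130.0443878173828), (40.11524963378906, 40.0593147277832), 78.89715576171875)
top stand 877 [ 522.9 -154.4   44.8] ((524.8770751953125, -159.04420471191406), (100.04124450683594, 70.2602767944336), 84.07528686523438)
side tool 53 [ 525.2 -161.9  115.8] ((527.2039184570312, -160.00218200683594), (15.854555130004883, 24.279993057250977), 81.72270202636719)
side handle 209 [ 522.1 -164.7   98. ] ((526.824462890625, -160.7671356201172), (16.099349975585938, 24.8542537689209), 76.92803955078125)
side collar 127 [569.4 128.7  71.1] ((569.0291137695312, 129.35809326171875), (42.66902542114258, 40.55848693847656), 81.18695068359375)
side stand 809 [ 520.5 -169.3   44.3] ((526.633544921875, -160.14431762695312), (102.55923461914062, 72.85098266601562), 84.61772918701172)
collar px [0.56733998 0.12954397] [0.56776176 0.13008227]
[np.float64(33.781548018224505), np.float64(-9.759456848031407), np.float64(-11.605277615456789)]
[np.float64(33.87078218333741), np.float64(-9.882712925239973), np.float64(-11.778357359651137)]
handle top [ 0.53079335 -0.15946667  0.117     ]
stand dots mid [ 0.52464962 -0.15986237  0.045     ]
```

Filtered measurements agree:

| Item | Top camera | Side camera |
|---|---|---|
| Tool (mm) | (525.3, -158.9) | about 1.5 mm away |
| Collar (mm) | (567.4, 130.0) | about 1.5 mm away |

The handle's thin axis lies at 77.4°, and the pointer is at about +0.78 rad. Now moving to above the tool.

Emit:
{"api": "servo_tool", "payload": {
  "moves": [
    [-27,-29,0,-2.4],
    [-55,-59,0,-2.4],
    [-82,-89,0,-2.4],
    [-110,-118,0,-2.4],
    [-137,-148,0,-2.4],
    [-165,-178,0,-2.4],
    [-192,-207,0,-2.4],
    [-220,-237,0,-2.4],
    [-247,-267,0,-2.4],
    [-275,-296,0,-2.4],
    [-302,-326,0,-2.4],
    [-330,-356,0,-2.4]
  ],
  "fingers": 1
}}

```text
time_s: 1.1
ee_pos: [0.3754, 0.1246, 0.2139]
orientation: [0.109, 0.994, 0.0, -0.0]
wrist_force: [0.2, 1.0, -1.0]
gripper_width: 0.0911
```

Emit:
{"api": "servo_tool", "payload": {
  "moves": [
    [-26,-31,0,0],
    [-52,-62,0,0],
    [-78,-93,0,0],
    [-104,-123,0,0],
    [-131,-154,0,0],
    [-157,-185,0,0],
    [-183,-216,0,0],
    [-209,-247,0,0],
    [-209,-247,20,0],
    [-209,-247,45,0],
    [-209,-247,65,0],
    [-209,-247,65,0]
  ]
}}

```text
time_s: 2.1
ee_pos: [0.5226, -0.1593, 0.1444]
orientation: [0.11, 0.994, 0.001, -0.005]
wrist_force: [-0.6, 1.0, -0.0]
gripper_width: 0.0913
```

Run:
```python
from h import *
s=bot.read_state();print(s['ee_pos'],s['orientation'],s['wrist_force'])
im,d=snap('side');im2,d2=snap('top')
c=np.zeros((480,800,3),'uint8')
c[:,:400]=cv2.resize(im[160:280,270:370,::-1],None,fx=4,fy=4,interpolation=cv2.INTER_CUBIC)
c[:,400:]=cv2.resize(im2[170:290,285:385,::-1],None,fx=4,fy=4,interpolation=cv2.INTER_CUBIC)
cv2.imwrite('pics/e.png',c)
```

```text
[ 0.5226019  -0.15934099  0.14442307] [ 0.10959338  0.99396451  0.00107764 -0.00476255] [-0.57006021  0.95853661 -0.01524169]
```

View pics/e.png

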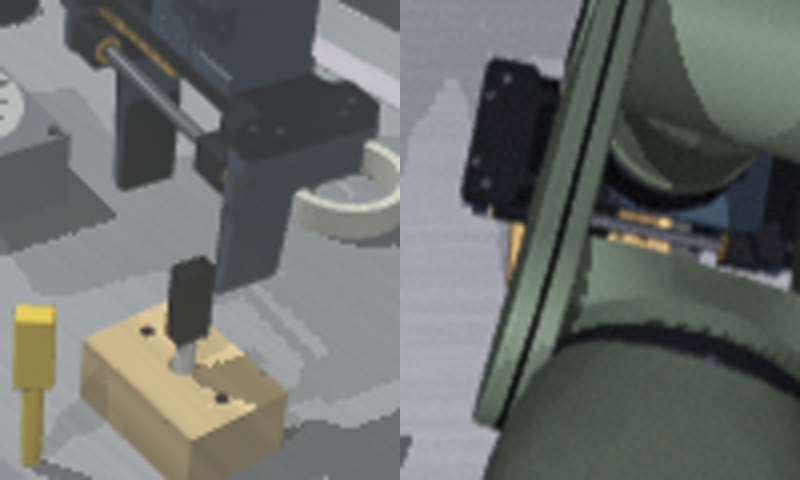

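The side crop shows the hand above the black handle, with the fingers either side of it. The yellow lookalike at lower left is clear. Descending.

Emit:
{"api": "servo_tool", "payload": {
  "moves": [
    [0,0,0,0],
    [0,0,20,0],
    [0,0,40,0],
    [0,0,60,0],
    [0,0,74,0],
    [0,0,76,0],
    [0,0,76,0],
    [0,0,76,0]
  ]
}}

```text
time_s: 2.87
ee_pos: [0.527, -0.1602, 0.0746]
orientation: [0.109, 0.994, -0.0, 0.002]
wrist_force: [-0.5, -0.3, -0.0]
gripper_width: 0.0914
```

Run:
```python
from h import *
s=bot.read_state();print(s['ee_pos'],s['orientation'],s['wrist_force'])
```

```text
[ 0.52695625 -0.16022854  0.07457888] [ 1.09077943e-01  9.94031949e-01 -2.79489844e-04  1.55211272e-03] [-0.46612178 -0.26580476 -0.00446743]
```

Emit:
{"api": "servo_tool", "payload": {
  "moves": [
    [0,0,0,0],
    [0,0,0,0],
    [0,0,0,0],
    [0,0,0,0],
    [0,0,0,0],
    [0,0,0,0],
    [0,0,0,0],
    [0,0,0,0],
    [0,0,0,0],
    [0,0,0,0]
  ],
  "fingers": -1,
  "force": 25
}}

```text
time_s: 3.7
ee_pos: [0.5257, -0.1599, 0.0729]
orientation: [0.109, 0.994, 0.0, -0.0]
wrist_force: [-0.2, -0.5, 0.3]
gripper_width: 0.027
```

Emit:
{"api": "servo_tool", "payload": {
  "moves": [
    [0,0,0,0],
    [0,0,0,0],
    [0,0,0,0],
    [0,0,0,0],
    [0,0,0,0]
  ]
}}

```text
time_s: 4.12
ee_pos: [0.5257, -0.1599, 0.0729]
orientation: [0.109, 0.994, 0.0, -0.0]
wrist_force: [-0.8, -0.4, -1.3]
gripper_width: 0.0141
```

Emit:
{"api": "servo_tool", "payload": {
  "moves": [
    [0,0,-10,0],
    [0,0,-40,0],
    [0,0,-75,0],
    [0,0,-110,0],
    [0,0,-130,0],
    [3,36,-130,-5],
    [5,73,-130,-11],
    [8,110,-130,-17],
    [11,146,-130,-23],
    [13,183,-130,-29],
    [16,219,-130,-34],
    [19,256,-130,-40]
  ]
}}

```text
time_s: 5.12
ee_pos: [0.5626, 0.0956, 0.2039]
orientation: [-0.24, 0.971, -0.0, 0.0]
wrist_force: [0.9, -0.2, 0.8]
gripper_width: 0.0137
```

Emit:
{"api": "servo_tool", "payload": {
  "moves": [
    [0,0,0,0],
    [0,0,0,0],
    [0,0,0,0]
  ]
}}

```text
time_s: 5.37
ee_pos: [0.5625, 0.0937, 0.2033]
orientation: [-0.237, 0.971, -0.0, -0.0]
wrist_force: [0.1, -0.2, -0.2]
gripper_width: 0.014
```

Run:
```python
from h import *
s=bot.read_state();print(s['ee_pos'],s['orientation'],s['wrist_force'],s['qpos'])
x,y=s['orientation'][:2];a=2*np.arctan2(y,x);ex=np.array([np.cos(a),np.sin(a)]);ey=np.array([np.sin(a),-np.cos(a)])
dl=np.array([568.2,129.7])-s['ee_pos'][:2]*1000
print('x ang',np.degrees(a),'shift',dl@ex,dl@ey)
im=cv2.imread('pics/a.png');c=im[200:222,208:230]
cv2.imwrite('pics/f.png',np.hstack([cv2.resize(c,None,fx=18,fy=18,interpolation=cv2.INTER_CUBIC),cv2.resize(cv2.imread('pics/b.png')[172:194,243:265],None,fx=18,fy=18,interpolation=cv2.INTER_CUBIC)]))
```

```text
[0.56248813 0.0937346  0.20330339] [-2.37283694e-01  9.71440342e-01 -3.07902621e-04 -1.24607569e-04] [ 0.06816542 -0.17325574 -0.21466701] [ 1.45332060e-01  3.19104495e-01  1.59282837e+00 -6.75400343e-04
  1.22985003e+00 -1.90437585e+00]
x ang 207.45255559713397 shift -21.64922278169161 29.282191690852475
```

View pics/f.png

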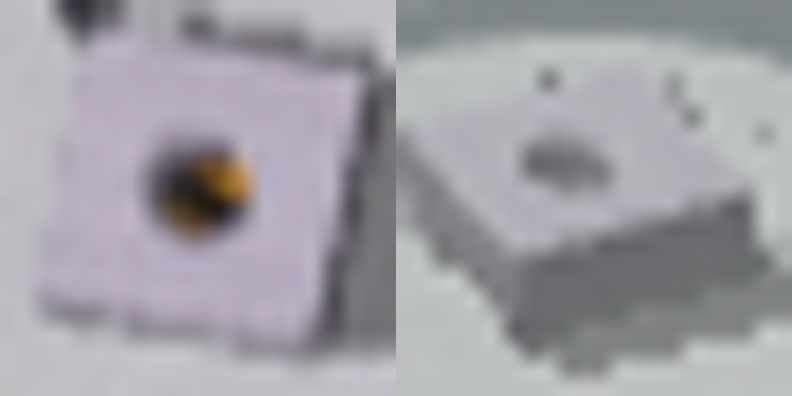

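The bore crop clearly shows the slot: a dark diagonal between brass patches at (225,175) and (190,215). That puts it at about 45–49° in the world. I'll turn the blade to 45° and hover over the collar.

Emit:
{"api": "servo_tool", "payload": {
  "moves": [
    [-11,15,0,-6],
    [-22,29,0,-12],
    [-22,29,10,-17.5],
    [-22,29,30,-17.5],
    [-22,29,50,-17.5],
    [-22,29,50,-17.5],
    [-22,29,50,-17.5],
    [-22,29,50,-17.5],
    [-22,29,50,-17.5]
  ]
}}

```text
time_s: 6.12
ee_pos: [0.5699, 0.1294, 0.1546]
orientation: [-0.382, 0.924, -0.0, 0.001]
wrist_force: [-0.5, 0.2, 0.5]
gripper_width: 0.0136
```

Run:
```python
from h import *
s=bot.read_state();print(s['ee_pos'],s['orientation'],s['wrist_force'])
x,y=s['orientation'][:2];a=2*np.arctan2(y,x);print(np.degrees(a))
im,d=snap('side')
crop(im,225,130,285,205,8,'g.png')
# project: expected tip/collar pixels
m=bot.camera_model('side');f=210/np.tan(np.radians(m['vfov'])/2);T=np.linalg.inv(np.array(m['cam_to_world']))
def px(p):
    q=T@np.r_[p,1];return np.array([(q[0]/q[2]*f+m['cx']-225+.5)*8-.5,(q[1]/q[2]*f+m['cy']-130+.5)*8-.5])
e=s['ee_pos']
print('tip exp',px(e-[0,0,.0679]),'handle bottom',px(e-[0,0,.0059]),'collar ctr',px([.5682,.1297,.072]),[px([.569,.1294,.072])])
```

```text
[0.56985803 0.12944657 0.15457161] [-3.81846374e-01  9.24224701e-01 -2.81071114e-04  1.40321996e-03] [-0.54791564  0.15003472  0.54444139]
224.89624509939773
tip exp [224.56935066 367.99703602] handle bottom [221.85713831 205.25214766] collar ctr [220.81964353 406.31518831] [array([223.24952528, 405.89182673])]
```

View pics/g.png

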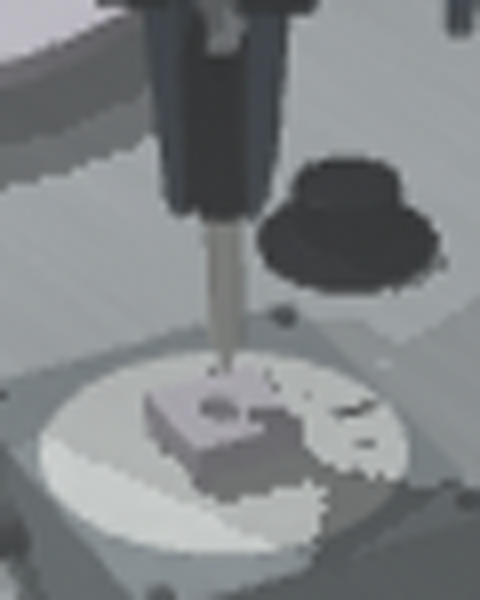

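The side crop shows the tip at (226,367), against (224.6,368) expected, so the grasp is true. The bore is at (219,408). Settling, then I'll correct the xy.

Emit:
{"api": "servo_tool", "payload": {
  "moves": [
    [0,0,0,0],
    [0,0,2,0],
    [0,0,5,0],
    [0,0,5,0],
    [0,0,5,0]
  ]
}}

```text
time_s: 6.58
ee_pos: [0.5687, 0.1299, 0.1477]
orientation: [-0.382, 0.924, 0.0, -0.0]
wrist_force: [0.0, -0.1, 0.2]
gripper_width: 0.0137
```

```bash
cat > st.py <<'E'
from h import *
import sys
s=bot.read_state();x,y=s['orientation'][:2];a=2*np.arctan2(y,x);ex=np.array([np.cos(a),np.sin(a)]);ey=np.array([np.sin(a),-np.cos(a)])
dl=np.array([float(sys.argv[1]),float(sys.argv[2])])-s['ee_pos'][:2]*1000
print('t',s['time_s'],s['ee_pos'],'yaw',np.degrees(a)-180,'shift',dl@ex,dl@ey,'F',s['wrist_force'],'M',s['torque'],s['gripper_width'],s['qpos'][5])
E
python3 st.py 567.5 129.7
```

```text
t 6.5833 [0.56867403 0.12993024 0.14766151] yaw 44.96252224728761 shift 0.9934022373993197 0.6667124968401315 F [ 0.02956745 -0.13766597  0.22128991] M [ 0.06471543  0.05077763 -0.01339507] 0.01373785881994697 -2.1507018163735996
```

Emit:
{"api": "servo_tool", "payload": {
  "moves": [
    [1,0.7,0,0],
    [1,0.7,3,0],
    [1,0.7,6,0],
    [1,0.7,8,0],
    [1,0.7,10,0],
    [1,0.7,12,0],
    [1,0.7,12,0],
    [1,0.7,12,0]
  ]
}}

```text
time_s: 7.25
ee_pos: [0.5676, 0.1297, 0.1358]
orientation: [-0.382, 0.924, 0.0, -0.0]
wrist_force: [-0.2, -0.1, -0.3]
gripper_width: 0.0141
```

```bash
python3 st.py 567.5 129.7
```

```text
t 7.25 [0.567638   0.12969808 0.13578002] yaw 44.953612944286505 shift 0.09629709961434246 0.09886113067522011 F [-0.18049292 -0.12741494 -0.30284281] M [-0.00537376  0.08950299  0.02733489] 0.014125991453871068 -2.1506291026121405
```

Emit:
{"api": "servo_tool", "payload": {
  "moves": [
    [0,0,1,0],
    [0,0,2,0],
    [0,0,3,0],
    [0,0,4,0],
    [0,0,5,0],
    [0,0,6,0],
    [0,0,6,0],
    [0,0,6,0]
  ]
}}

```text
time_s: 7.92
ee_pos: [0.5677, 0.1296, 0.1299]
orientation: [-0.382, 0.924, -0.0, 0.0]
wrist_force: [0.6, 0.6, -0.5]
gripper_width: 0.0136
```

```bash
python3 st.py 567.5 129.7
```

```text
t 7.9167 [0.56772843 0.12962848 0.12990372] yaw 44.96218783417018 shift 0.11109280780397025 0.21202727090343088 F [ 0.61251036  0.55899651 -0.49616679] M [-0.04786404  0.02054011  0.06173002] 0.013624004805660212 -2.150663666066619
```

Emit:
{"api": "servo_tool", "payload": {
  "moves": [
    [0,0,1,0],
    [0,0,2,0],
    [0,0,3,0],
    [0,0,3.5,0],
    [0,0,3.5,0],
    [0,0,3.5,0]
  ]
}}

```text
time_s: 8.42
ee_pos: [0.5679, 0.1295, 0.1264]
orientation: [-0.382, 0.924, -0.0, 0.0]
wrist_force: [0.2, -1.9, 0.7]
gripper_width: 0.0135
```

```bash
python3 st.py 567.5 129.7
```

```text
t 8.4167 [0.56794427 0.12952578 0.12644616] yaw 44.964461557620325 shift 0.19122523998180108 0.43721653703465607 F [ 0.23240101 -1.91788591  0.68664718] M [-0.37422235 -0.21276192 -0.00282957] 0.013457959995366862 -2.150638387919583
```

Side force of about (1.1, -1.9) N from the bore wall, so I'll nudge 0.6 mm along tool -y. Fz is small, which suggests the blade is entering the slot.

Emit:
{"api": "servo_tool", "payload": {
  "moves": [
    [0,-0.3,0,0],
    [0,-0.6,0,0],
    [0,-0.6,0.5,0],
    [0,-0.6,1,0],
    [0,-0.6,1,0],
    [0,-0.6,1,0]
  ]
}}

```text
time_s: 8.92
ee_pos: [0.5681, 0.1294, 0.1254]
orientation: [-0.382, 0.924, 0.0, 0.0]
wrist_force: [0.8, 0.2, -0.6]
gripper_width: 0.0138
```

```bash
python3 st.py 567.5 129.7
```

```text
t 8.9167 [0.56810479 0.12941475 0.12540024] yaw 44.95459203465751 shift 0.22644599357500514 0.6291695029692218 F [ 0.79063784  0.2096013  -0.60577281] M [-0.07320888 -0.08204363 -0.00843553] 0.013789785888250066 -2.151484466590878
```

Seated: tip ≈ 57.5 mm with almost no force. Now turning clockwise gently.

Emit:
{"api": "servo_tool", "payload": {
  "moves": [
    [0,0,0.4,2],
    [0,0,0.4,5],
    [0,0,0.4,8],
    [0,0,0.4,11],
    [0,0,0.4,14],
    [0,0,0.4,17],
    [0,0,0.4,20],
    [0,0,0.4,20]
  ]
}}

```text
time_s: 9.58
ee_pos: [0.568, 0.1296, 0.1251]
orientation: [-0.216, 0.976, 0.0, -0.0]
wrist_force: [-0.1, 0.1, 0.3]
gripper_width: 0.0141
```

```bash
python3 st.py 568.1 129.4
```

```text
t 9.5833 [0.5679858  0.12960047 0.1250866 ] yaw 24.91053771090688 shift -0.019139952954035713 -0.22992096542894075 F [-0.06926828  0.09871391  0.29827877] M [ 0.0983438  -0.05658942  0.01557468] 0.014083142947401745 -1.8017015181760239
```

Emit:
{"api": "servo_tool", "payload": {
  "moves": [
    [0,0,0,3],
    [0,0,0,6],
    [0,0,0,9],
    [0,0,0,12],
    [0,0,0,15],
    [0,0,0,18],
    [0,0,0,20],
    [0,0,0,20]
  ]
}}

```text
time_s: 10.25
ee_pos: [0.568, 0.1299, 0.1251]
orientation: [-0.043, 0.999, 0.001, -0.0]
wrist_force: [0.7, 1.7, -0.6]
gripper_width: 0.0142
```

```bash
python3 st.py 568.1 129.4
python3 - <<'E'
from h import *
im,d=snap('side');im2,d2=snap('top')
c=np.zeros((480,790,3),'uint8')
a=cv2.resize(im[150:210,215:295,::-1],None,fx=6,fy=6,interpolation=cv2.INTER_CUBIC)
b=cv2.resize(im2[175:245,180:260,::-1],None,fx=3.8,fy=3.8,interpolation=cv2.INTER_CUBIC)
c[:360,:480]=a;c[:b.shape[0],485:485+b.shape[1]]=b
cv2.imwrite('pics/h.png',c)
E
```

```text
t 10.25 [0.56796714 0.12994426 0.12506757] yaw 4.983856189219665 shift -0.0850741842413534 -0.553741428818643 F [ 0.69968717  1.67874636 -0.57341964] M [ 0.35096474 -0.02220882  0.09308676] 0.014191181167609472 -1.4541203117422223
```

View pics/h.png

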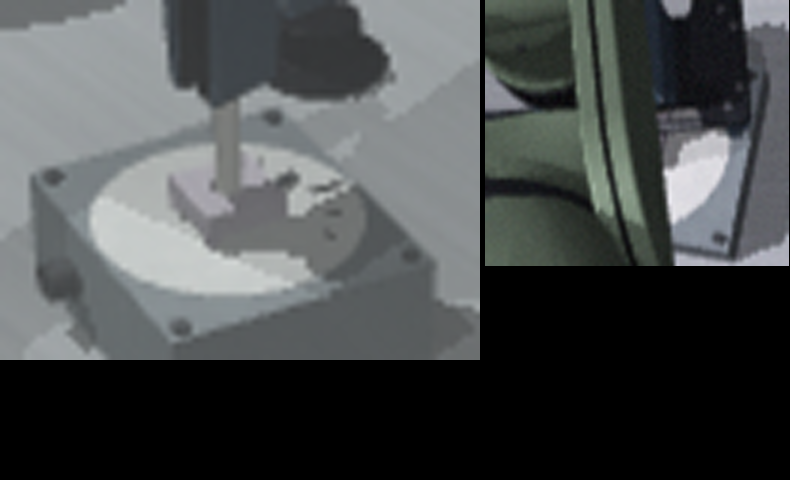

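Run:
```python
from h import *
C=np.array([.5681,.1296])
p=lambda x,y,z:atz('top',180+(x+.5)/6-.5,175+(y+.5)/6-.5,z)[:2]-np.array([.5677,.1301])
for n,x,y in(('ptr',178,126),('m',147,161),('m',220,115),('long o',267,90),('long i',264,122),('m',306,128),('m',335,159)):
    w=p(x,y,.056);print(n,np.hypot(*w),np.degrees(np.arctan2(w[1],w[0]))+10.7)
m=bot.camera_model('side');f=210/np.tan(np.radians(m['vfov'])/2);T=np.linalg.inv(np.array(m['cam_to_world']))
for ang in range(-50,55,10):
  o=[]
  for r,z in((.030,.058),(.037,.058),(.037,.0555),(.043,.0555)):
    t=np.radians(ang-10.7);q=T@np.r_[C+r*np.array([np.cos(t),np.sin(t)]),z,1]
    o.append(np.round([(q[0]/q[2]*f+m['cx']-240+.5)*12-.5,(q[1]/q[2]*f+m['cy']-165+.5)*12-.5]).tolist())
  print(ang,o)
im,d=load('side');crop(im,240,165,290,200,12,'i.png')
```

```text
ptr 0.05022220058428107 44.55170169894738
m 0.04862376861322599 67.915395685807
m 0.04748041665104633 22.82228032086374
long o 0.058260007655164814 0.714411146475534
long i 0.04406402855596175 -1.215442520655305
m 0.048630759181137385 -23.408983929404226
m 0.04791037731208079 -45.857527276041566
-50 [[275.0, 270.0], [304.0, 277.0], [304.0, 286.0], [329.0, 292.0]]
-40 [[282.0, 258.0], [313.0, 261.0], [313.0, 271.0], [339.0, 274.0]]
-30 [[285.0, 245.0], [316.0, 246.0], [316.0, 255.0], [342.0, 256.0]]
-20 [[284.0, 232.0], [314.0, 230.0], [314.0, 239.0], [340.0, 237.0]]
-10 [[279.0, 220.0], [308.0, 215.0], [308.0, 224.0], [333.0, 220.0]]
0 [[270.0, 208.0], [297.0, 201.0], [297.0, 210.0], [320.0, 203.0]]
10 [[257.0, 198.0], [281.0, 188.0], [281.0, 197.0], [302.0, 188.0]]
20 [[242.0, 189.0], [262.0, 177.0], [262.0, 186.0], [280.0, 175.0]]
30 [[224.0, 181.0], [240.0, 167.0], [240.0, 177.0], [254.0, 165.0]]
40 [[203.0, 176.0], [215.0, 161.0], [215.0, 170.0], [225.0, 157.0]]
50 [[182.0, 172.0], [189.0, 156.0], [189.0, 165.0], [194.0, 152.0]]
```

View pics/i.png

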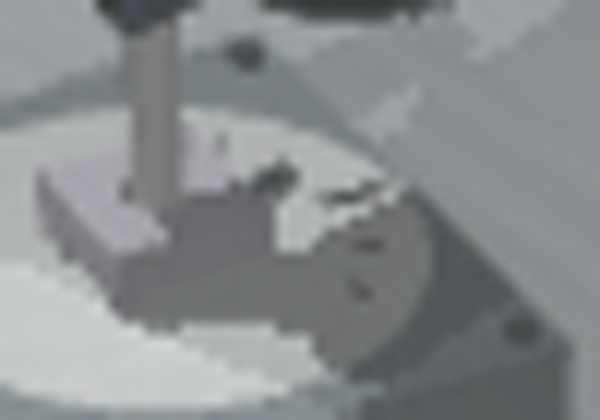

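In the side crop the long mark runs (330,198)–(385,183). The pointer merges with the 22° mark near (240–298,187–172), so it is at about 15–20° and following the tool. Another 15°, plus a small y nudge to relieve the wall force.

Emit:
{"api": "servo_tool", "payload": {
  "moves": [
    [0,0.2,0,2],
    [0,0.4,0,4],
    [0,0.4,0,6],
    [0,0.4,0,8],
    [0,0.4,0,10],
    [0,0.4,0,12],
    [0,0.4,0,14],
    [0,0.4,0,15],
    [0,0.4,0,15]
  ]
}}

```text
time_s: 11.1
ee_pos: [0.568, 0.1302, 0.125]
orientation: [0.087, 0.996, 0.001, -0.0]
wrist_force: [-0.0, 2.7, -1.0]
gripper_width: 0.0138
```

```bash
python3 st.py 568.1 129.4
python3 - <<'E'
from h import *
old,_=load('side')
im,d=snap('side')
a=cv2.resize(im[170:190,250:280,::-1],None,fx=20,fy=20,interpolation=cv2.INTER_CUBIC)
cv2.imwrite('pics/j.png',a)
E
```

```text
t 11.1 [0.56802047 0.13021721 0.12504876] yaw -10.012264201170723 shift -0.22039980461594583 -0.7909338784799766 F [-0.00371736  2.67267558 -1.00954186] M [ 0.67907225 -0.01150643  0.00692909] 0.013841239649714322 -1.1916643736172017
```

View pics/j.png

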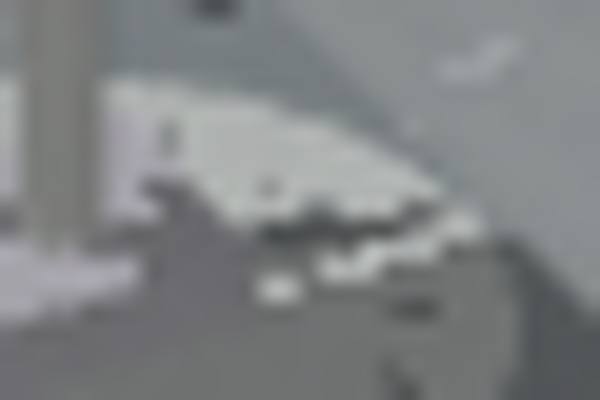

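The 22° mark at (268,185) is now uncovered, and the pointer has merged with the long mark, line (260,235)–(430,210). That puts it at about 0–4°. A last 2°, hold, back off 12° within the play, then lift out.

Emit:
{"api": "servo_tool", "payload": {
  "moves": [
    [0,0,0,1],
    [0,0,0,2],
    [0,0,0,2],
    [0,0,0,2],
    [0,0,0,2],
    [0,0,0,0],
    [0,0,0,-3],
    [0,0,0,-6],
    [0,0,0,-9],
    [0,0,0,-10],
    [0,0,0,-10]
  ]
}}

```text
time_s: 12.07
ee_pos: [0.5678, 0.1295, 0.125]
orientation: [0.0, 1.0, -0.0, -0.0]
wrist_force: [-0.7, 2.6, 0.5]
gripper_width: 0.0138
```

```bash
python3 st.py 568.1 129.6
```

```text
t 12.0667 [0.56782891 0.12947592 0.12500952] yaw -0.05327025129369645 shift -0.270975988470181 0.12433012098338053 F [-0.65002075  2.61339224  0.50512864] M [0.62830804 0.12632493 0.01057264] 0.013757127591242896 -1.3651113056667734
```

Emit:
{"api": "servo_tool", "payload": {
  "moves": [
    [0,0.4,0,0],
    [0,0.4,-1,0],
    [0,0.4,-3,0],
    [0,0.4,-6,0],
    [0,0.4,-10,0],
    [0,0.4,-20,0],
    [0,0.4,-40,0],
    [0,0.4,-70,0],
    [0,0.4,-85,0],
    [0,0.4,-85,0]
  ]
}}

```text
time_s: 12.9
ee_pos: [0.5706, 0.1303, 0.2152]
orientation: [0.0, 1.0, 0.001, 0.005]
wrist_force: [-0.2, -0.0, -0.1]
gripper_width: 0.0138
```

```bash
python3 st.py 526 -159.6
python3 - <<'E'
from h import *
im,d=snap('side');
im2,d2=snap('top')
c=np.zeros((560,600,3),'uint8')
c[:400]=cv2.resize(im[170:190,250:280,::-1],None,fx=20,fy=20,interpolation=cv2.INTER_CUBIC)
c[400:,:240]=cv2.resize(im[110:190,200:320,::-1],None,fx=2,fy=2)
cv2.imwrite('pics/k.png',c)
E
```

```text
t 12.9 [0.57055001 0.1303074  0.21515416] yaw -0.048669517616190205 shift 44.303732887796386 -289.9451354048121 F [-0.24503676 -0.03377868 -0.12029531] M [0.00394609 0.01777926 0.01565614] 0.013831891466324003 -1.3646568550302867
```

View pics/k.png

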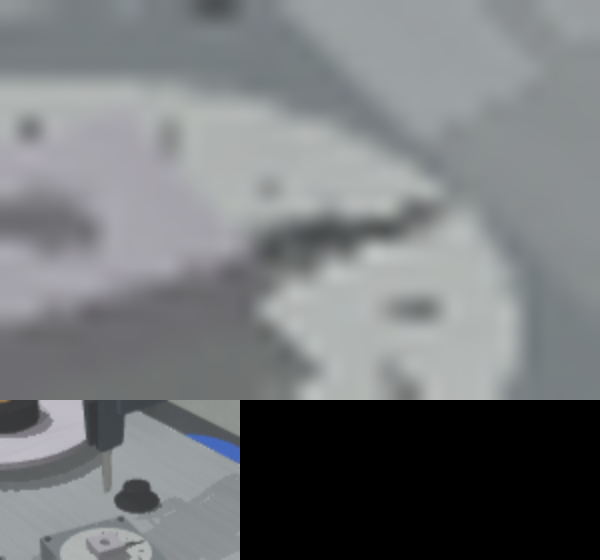

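The pointer lies straight along the long mark, (255,245)–(440,205), so it is on the mark to about 3°. Returning the tool to the stand at its original pose.

Emit:
{"api": "servo_tool", "payload": {
  "moves": [
    [5,-36,0,2],
    [10,-72,0,4],
    [16,-108,0,6],
    [21,-145,0,8],
    [26,-181,0,10],
    [32,-217,0,12],
    [37,-253,0,12.5],
    [42,-290,0,12.5],
    [42,-290,20,12.5],
    [42,-290,40,12.5],
    [42,-290,40,12.5],
    [42,-290,40,12.5]
  ]
}}

```text
time_s: 14.0
ee_pos: [0.5244, -0.1596, 0.1682]
orientation: [0.109, 0.994, 0.001, -0.002]
wrist_force: [0.2, 0.3, 0.1]
gripper_width: 0.0137
```

Emit:
{"api": "servo_tool", "payload": {
  "moves": [
    [0,0,0,0],
    [0,0,0,0],
    [0,0,0,0]
  ]
}}

```text
time_s: 14.25
ee_pos: [0.5265, -0.1596, 0.171]
orientation: [0.109, 0.994, -0.0, 0.001]
wrist_force: [-0.0, 0.7, -0.1]
gripper_width: 0.0138
```

```bash
python3 st.py 525.7 -159.9
python3 - <<'E'
from h import *
s=bot.read_state();im,d=snap('side')
m=bot.camera_model('side');f=210/np.tan(np.radians(m['vfov'])/2);T=np.linalg.inv(np.array(m['cam_to_world']))
def px(p):
    q=T@np.r_[p,1];return np.round([(q[0]/q[2]*f+m['cx']-285+.5)*8-.5,(q[1]/q[2]*f+m['cy']-195+.5)*8-.5])
print(px(s['ee_pos']-[0,0,.0679]),px([.5257,-.1599,.045]))
crop(im,285,195,350,270,8,'l.png')
E
```

```text
t 14.25 [ 0.52654167 -0.15962707  0.1710369 ] yaw -12.493662711862186 shift 0.7626987245518598 -0.4485443839491863 F [-0.01989277  0.66291587 -0.13974317] M [ 0.0438071   0.01625198 -0.00924732] 0.013790009304954196 -1.6680540304188505
[263. 291.] [246. 451.]
```

View pics/l.png

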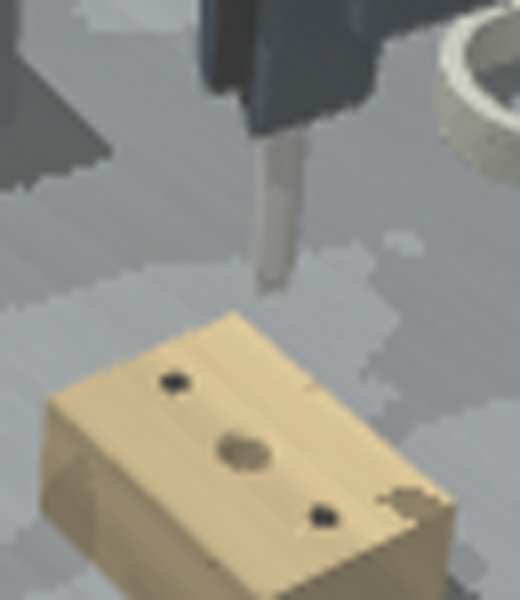

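The tip at about (271,290) is roughly 8 crop px right of the expected (263,291). The tool may have tilted or slid in the hand, so I'll check numerically.

```bash
python3 st.py 525.7 -159.9
python3 - <<'E'
from h import *
s=bot.read_state();im,d=load('side')
m=bot.camera_model('side');f=210/np.tan(np.radians(m['vfov'])/2);T=np.linalg.inv(np.array(m['cam_to_world']))
def px(p):
    q=T@np.r_[p,1];return np.array([q[0]/q[2]*f+m['cx'],q[1]/q[2]*f+m['cy'],q[2]])
for h in range(0,62,6):
    p=px(s['ee_pos']-[0,0,.0679-h/1000])
    v=int(round(p[1]));row=d[v,300:335];ok=np.where((row>0)&(abs(row-p[2])<.03))[0]+300
    c=ok.mean() if len(ok) else np.nan
    print(h,p.round(2),'obs col',c,len(ok),'off mm',round((c-p[0])*p[2]/f*1000,2),'depth',np.median(d[v,ok])if len(ok) else 0)
E
```

```text
t 14.3 [ 0.52642186 -0.15962887  0.17094514] yaw -12.496363215090497 shift 0.6460937156792796 -0.4209053192731129 F [-0.02465067  0.55455884 -0.97425914] M [ 0.01925096 -0.02651148 -0.00926372] 0.013645308473641166 -1.6680500002813439
0 [317.37 231.03   0.94] obs col 318.0 3 off mm 1.39 depth 0.94187677
6 [317.58 228.91   0.94] obs col 318.5 4 off mm 2.01 depth 0.9357208
12 [317.79 226.78   0.94] obs col 318.5 6 off mm 1.55 depth 0.9318752
18 [318.   224.63   0.93] obs col 319.0 5 off mm 2.16 depth 0.930641
24 [318.22 222.47   0.93] obs col 319.0 5 off mm 1.69 depth 0.92401093
30 [318.44 220.28   0.93] obs col 319.5 6 off mm 2.29 depth 0.92061174
36 [318.66 218.09   0.92] obs col 319.5 6 off mm 1.81 depth 0.91774404
42 [318.88 215.87   0.92] obs col 319.5 6 off mm 1.33 depth 0.9141725
48 [319.1  213.63   0.91] obs col 319.5 6 off mm 0.86 depth 0.9104703
54 [319.32 211.38   0.91] obs col 319.0 7 off mm -0.68 depth 0.8904382
60 [319.55 209.11   0.91] obs col 320.5 10 off mm 2.01 depth 0.8855685
```

The shank is upright but sits about 1.8 mm off along tool x. That offset couldn't be seen at the 45° yaw. Relative to the hole the correction is about +3 mm tool x and -0.4 mm y, then down slowly.

Emit:
{"api": "servo_tool", "payload": {
  "moves": [
    [2.9,-0.4,0,0],
    [2.9,-0.4,20,0],
    [2.9,-0.4,40,0],
    [2.9,-0.4,50,0],
    [2.9,-0.4,54,0],
    [2.9,-0.4,58,0],
    [2.9,-0.4,62,0],
    [2.9,-0.4,65,0],
    [2.9,-0.4,68,0],
    [2.9,-0.4,68,0]
  ]
}}

```text
time_s: 15.13
ee_pos: [0.5238, -0.1595, 0.1021]
orientation: [0.109, 0.994, 0.0, 0.001]
wrist_force: [1.7, 1.1, -1.6]
gripper_width: 0.0141
```

```bash
python3 st.py 523.3 -159.4
```

```text
t 15.1333 [ 0.52377912 -0.15954877  0.10211652] yaw -12.564123247537367 shift 0.5000137230601057 0.04098677410727353 F [ 1.68078472  1.05786935 -1.60292673] M [ 0.2151882  -0.42729231 -0.02458389] 0.014052288149714749 -1.6693102455957916
```

In the hole, with a mild side push of +x,+y. I'll ease that way and continue down.

Emit:
{"api": "servo_tool", "payload": {
  "moves": [
    [-0.6,0.3,2,0],
    [-0.6,0.3,6,0],
    [-0.6,0.3,10,0],
    [-0.6,0.3,14,0],
    [-0.6,0.3,18,0],
    [-0.6,0.3,22,0],
    [-0.6,0.3,25,0],
    [-0.6,0.3,27,0],
    [-0.6,0.3,28,0],
    [-0.6,0.3,28.5,0],
    [-0.6,0.3,28.5,0]
  ]
}}

```text
time_s: 16.05
ee_pos: [0.5242, -0.1594, 0.0737]
orientation: [0.109, 0.994, 0.0, 0.001]
wrist_force: [4.4, 2.5, -0.1]
gripper_width: 0.014
```

```bash
python3 st.py 523.3 -159.4
```

```text
t 16.05 [ 0.52421564 -0.15944016  0.07367498] yaw -12.551969118462438 shift 0.9024806218319312 -0.1597864254189515 F [ 4.44499295  2.48557193 -0.08434634] M [ 0.42451248 -0.90651195  0.01045384] 0.014048919187658965 -1.6686436159802605
```

Emit:
{"api": "servo_tool", "payload": {
  "moves": [
    [-0.4,0.3,0.3,0],
    [-0.8,0.6,0.6,0],
    [-0.8,0.6,0.6,0],
    [-0.8,0.6,0.6,0]
  ]
}}

```text
time_s: 16.38
ee_pos: [0.5243, -0.1592, 0.0729]
orientation: [0.109, 0.994, -0.0, -0.0]
wrist_force: [1.1, 0.0, 1.4]
gripper_width: 0.0139
```

```bash
python3 st.py 523.3 -159.4
```

```text
t 16.3833 [ 0.52425178 -0.15920065  0.07287805] yaw -12.533450934890539 shift 0.8858397430812154 -0.4011478062418935 F [1.11214636 0.03102602 1.35091472] M [ 0.13405485 -0.52689291 -0.02342917] 0.013892059692555747 -1.6674013114555852
```

Emit:
{"api": "servo_tool", "payload": {
  "moves": [
    [0,0,0,0],
    [0,0,0,0],
    [0,0,0,0],
    [0,0,0,0],
    [0,0,0,0],
    [0,0,0,0],
    [0,0,0,0]
  ],
  "fingers": 1
}}

```text
time_s: 16.97
ee_pos: [0.5243, -0.159, 0.0728]
orientation: [0.109, 0.994, 0.0, -0.0]
wrist_force: [-0.7, -0.7, -0.5]
gripper_width: 0.0577
```

Released. Opening fully, going straight up, then checking by depth measurement.

Emit:
{"api": "servo_tool", "payload": {
  "moves": [
    [0,0,0,0],
    [0,0,0,0],
    [0,0,0,0],
    [0,0,0,0],
    [0,0,-15,0],
    [0,0,-35,0],
    [0,0,-60,0],
    [0,0,-95,0],
    [0,0,-130,0],
    [0,0,-150,0],
    [0,0,-150,0]
  ]
}}

```text
time_s: 17.88
ee_pos: [0.5271, -0.1599, 0.2283]
orientation: [0.109, 0.994, -0.001, 0.005]
wrist_force: [0.3, -0.1, 1.4]
gripper_width: 0.0911
```

Emit:
{"api": "servo_tool", "payload": {
  "moves": [
    [0,35,0,0],
    [0,70,0,0],
    [0,105,0,0],
    [0,140,0,0],
    [0,175,0,0],
    [0,210,0,0],
    [0,240,0,0],
    [0,270,0,0],
    [0,300,0,0],
    [0,330,0,0],
    [0,350,0,0],
    [0,350,0,0]
  ]
}}

```text
time_s: 18.88
ee_pos: [0.6005, 0.1864, 0.2211]
orientation: [0.107, 0.994, 0.001, -0.001]
wrist_force: [0.9, -0.0, -0.3]
gripper_width: 0.0912
```

Emit:
{"api": "servo_tool", "payload": {
  "moves": [
    [0,35,0,0],
    [0,70,0,0],
    [0,105,0,0],
    [0,140,0,0],
    [0,170,0,0],
    [0,200,0,0],
    [0,200,0,0],
    [0,200,0,0]
  ]
}}

```text
time_s: 19.55
ee_pos: [0.6436, 0.378, 0.2209]
orientation: [0.108, 0.994, -0.001, -0.001]
wrist_force: [1.4, 0.0, 0.5]
gripper_width: 0.0913
```

Run:
```python
from h import *
v,u=np.mgrid[0:420,0:560]
s=bot.read_state();print(s['ee_pos'],s['gripper_width'],s['wrist_force'])
for n in('top','side'):
    im,d=snap(n);m=bot.camera_model(n);f=210/np.tan(np.radians(m['vfov'])/2);T=np.array(m['cam_to_world'])
    P=np.stack([(u-m['cx'])/f*d,(v-m['cy'])/f*d,d],-1)@T[:3,:3].T+T[:3,3]
    for a,b in((.110,.124),(.065,.124)):
        ms=(abs(P[...,0]-.525)<.03)&(abs(P[...,1]+.16)<.03)&(P[...,2]>a)&(P[...,2]<b)&(d>0)
        q=P[ms];print(n,ms.sum(),'ztop',np.round(np.percentile(q[:,2],[50,90]),4),cv2.minAreaRect(q[:,:2].astype('float32')*1000))
cv2.imwrite('pics/m.png',cv2.cvtColor(load('top')[0],cv2.COLOR_RGB2BGR))
old=cv2.imread('pics/a.png');new=cv2.imread('pics/m.png')
df=cv2.absdiff(old,new).max(2)
for n,(x,y,r) in dict(tape=(298,143,22),jar=(397,156,16),hub=(170,153,16)).items(): print(n,(df[y-r:y+r,x-r:x+r]>60).sum())
```

```text
[0.64358311 0.37798988 0.22091217] 0.09127308459369442 [1.36282403 0.04186289 0.54757552]
top 55 ztop [0.1163 0.1185] ((525.3713989257812, -155.5255889892578), (13.595943450927734, 21.469514846801758), 77.9487533569336)
top 79 ztop [0.1153 0.118 ] ((525.0680541992188, -155.4608154296875), (13.595943450927734, 22.08987808227539), 77.9487533569336)
side 59 ztop [0.1153 0.1173] ((526.334716796875, -157.31507873535156), (15.969125747680664, 21.326190948486328), 83.09225463867188)
side 226 ztop [0.0961 0.1155] ((526.2568359375, -157.75306701660156), (16.459936141967773, 22.94036102294922), 76.87582397460938)
tape 134
jar 0
hub 114
```

Run:
```python
from h import *
old=cv2.imread('pics/b.png');new=load('side')[0][:,:,::-1]
for n,(x,y,r) in dict(tape=(356,207,20),hub=(268,158,13),jar=(432,262,16)).items():
    a=old[y-r:y+r,x-r:x+r];b=new[y-2*r:y+2*r,x-2*r:x+2*r]
    R=cv2.matchTemplate(b,a,cv2.TM_CCOEFF_NORMED);_,mx,_,l=cv2.minMaxLoc(R);print(n,'score',round(mx,3),'shift px',l[0]-r,l[1]-r)
# pointer in top view
im,d=load('top');g=cv2.cvtColor(im,cv2.COLOR_RGB2GRAY)
m=bot.camera_model('top');f=210/np.tan(np.radians(m['vfov'])/2);T=np.linalg.inv(np.array(m['cam_to_world']))
k,_=load('side');gs=cv2.cvtColor(k,cv2.COLOR_RGB2GRAY)
for nm,G in(('top',g),('side',gs)):
  m=bot.camera_model(nm);f=210/np.tan(np.radians(m['vfov'])/2);T=np.linalg.inv(np.array(m['cam_to_world']));o=[]
  for ang in range(-30,55,4):
    t=np.radians(ang-10.7);w=[]
    for r in np.linspace(.032,.041,8):
        q=T@np.r_[.5677+r*np.cos(t),.1300+r*np.sin(t),.057,1];w.append([q[0]/q[2]*f+m['cx'],q[1]/q[2]*f+m['cy']])
    w=np.array(w,'float32');o.append((ang,int(cv2.remap(G,w[:,:1],w[:,1:],cv2.INTER_LINEAR).mean())))
  print(nm,o)
```

```text
tape score 0.511 shift px 0 0
hub score 0.906 shift px 0 0
jar score 1.0 shift px 0 0
top [(-30, 203), (-26, 206), (-22, 209), (-18, 209), (-14, 210), (-10, 185), (-6, 119), (-2, 69), (2, 101), (6, 193), (10, 210), (14, 208), (18, 207), (22, 205), (26, 202), (30, 197), (34, 193), (38, 194), (42, 199), (46, 203), (50, 205), (54, 205)]
side [(-30, 190), (-26, 191), (-22, 192), (-18, 187), (-14, 170), (-10, 139), (-6, 109), (-2, 95), (2, 107), (6, 140), (10, 172), (14, 185), (18, 189), (22, 190), (26, 189), (30, 186), (34, 184), (38, 179), (42, 179), (46, 181), (50, 181), (54, 181)]
```

Both cameras put the pointer at about -2°. The bystanders are unshifted and the tool top is at its original height. Handing in.

```bash
python3 -c "
from cell import bot
print(bot.sign_off())"
```

```text
the job is handed in; nothing more can be done
None
```

The trimmer is set, the tool is back in its stand, and the job is handed in. I gave the last check about 20 s into the 72 s limit; no verdict was reported.

I took the black-handled tool and seated its blade in the slot of the 130 x 150 x 55 mm unit. I turned the screw clockwise onto the long mark, put the tool back in the stand and let go.

**What the last checks showed**
- **Pointer:** it stands at about -2° (-0.03 rad), and both cameras agree.
- **Tool:** its top is at the height it had at the start, so the blade is on the hole's floor. The top sits about 3 mm to one side of where it began. I put that down to the play in the hole, a lean of about 0.05 rad, which is within the 0.1 rad limit.
- **Forces:** the highest wrist reading I took was about 3 N while the tool was in the unit and about 5 N sideways in the stand hole. I read these only between moves. They are net wrist forces rather than the sum of all contacts.
- **Bystanders:** all three gave zero shift in the side view. The tape roll matched weakly (score 0.51), probably because of arm shadow or the arm being in the way, so that check is less certain than the other two.

**Disagreement:** the tool was held about 2 mm off along its x, which I noticed only on the way back. I corrected for it before putting the tool into the stand.

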